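Bring the syringe to the beaker

TASK

Draw the syringe out of its sloping sleeve in the stand, turn it upright with the nozzle down, and finish while holding it still like that with the nozzle just inside the mouth of the open glass beaker, near the middle, ready to dispense. It must stay in the gripper, clear of the glass. Leave the pen in the other sleeve and the beaker and the white jar where they stand.

Things in the scene. Friction and masses are not known exactly. Their poses are not given: they have to be found in the camera images.
- stand: Fixed stand: grey base plate 130 x 150 x 8 mm, two white round sleeves (outer 32 mm, bore 26 mm, 55 mm deep) at y = +40 and -40 mm. Origin: centre of underside, z up. The sleeves slope at 45 degrees, open mouths (centres at x = +1, z = 67 mm) facing up and along +x, away from the robot. One holds the syringe, the other the pen; which varies.
- syringe_center (a point): Whitish syringe, 133 mm long, 20 mm across, 30 g, loose, nozzle down in a sleeve. Point: mid-length on its axis. Own +y runs to the nozzle: tip at +66 mm, barrel from -32 to +66 mm (flange, 20 mm, at -32), 8 mm plunger rod to -62, thumb plate (20 mm) at -66. At the start all beyond about +12 mm is in the sleeve; drawing it 60 mm along the slope frees it.
- nozzle_tip (a point): Tip of the syringe's nozzle, on its axis. Same axes as the syringe (+y out through the nozzle).
- pen_center (a point): Marker pen, a plain opaque stick without flange or plate, 135 mm long, 16 mm thick, loose in the other sleeve, a bystander. This point is the middle of its length, on its axis; its y runs along the pen, +y downwards into the sleeve.
- beaker_rim (a point): Open clear glass beaker, 95 mm across, 125 mm high, wall about 3 mm, loose, 0.21 kg, standing on the worktop with a little water at the bottom. This point is the centre of its mouth at the height of the rim; z up. Beaker and stand may change places.
- jar_center (a point): White jar with a screw cap, 68 mm across, 85 mm high, loose, a bystander. This point is its centre, half-way up; z up.
Things that resemble listed ones, but are neither listed nor needed, are in the scene too. Leave any blue, orange or pink look-alike of the part that bears beaker_rim alone.

How it is judged (in metres and radians):
On the way:
1. the syringe is drawn out of the sleeve, in the gripper and clear of the stand (distance of syringe_center from where it was at the start of the episode above 0.06 m and contact force between syringe and the fingers above 0.5 N and contact force between syringe and stand below 0.05 N), for 0.1 s.
At the end, for the whole second after the job is handed in: The gripper holds the syringe still (slower than 30 mm/s), nozzle down and within 0.25 rad of upright, the nozzle tip within 25 mm of the beaker's axis and 3 to 80 mm below its rim, touching neither beaker nor stand; beaker upright, and beaker, jar and pen within 30 mm of where they started (contact force between syringe and the fingers above 0.5 N and contact force between syringe and stand below 0.05 N and contact force between syringe and beaker below 0.05 N and angle between syringe_center's own y axis and vertical above 2.89 rad and horizontal distance between nozzle_tip and beaker_rim below 0.025 m and z of nozzle_tip in the frame of beaker_rim between -0.08 and -0.003 m and height (world z) of nozzle_tip above 0.04 m and linear speed of syringe below 0.03 m/s and angle between beaker_rim's own z axis and vertical below 0.1 rad and distance of each of beaker_rim, jar_center, pen_center from where it was at the start of the episode below 0.03 m); the arm keeps its last pose, push and grip.
It fails at once if the beaker is knocked over or pushed away (angle between beaker_rim's own z axis and vertical above 0.35 rad or distance of beaker_rim from where it was at the start of the episode above 0.05 m).
It fails at once if the pen is pulled out of its sleeve (distance of pen_center from where it was at the start of the episode above 0.05 m).
It fails at once if the jar is knocked over or pushed away (distance of jar_center from where it was at the start of the episode above 0.05 m).
It also fails if it takes over 38 s, if anything falls off the work surface, if the arm or the gripper's body presses on something with over 40 N, if the wrist force passes 120 N, or if a joint passes its speed limit or range.

ROBOT

A 6-joint arm with a two-finger parallel gripper is mounted at the origin on a cart in front of the work surface, level with it; the furniture and walls round the work are solid. World frame = base frame: x ahead of the robot, y to its left, z up, the work surface at z = 0. Lengths are in mm, angles in rad, forces in N, time in s.
With the tool pointing down it reaches from about 275 to 1000 mm from the base axis. Payload 8.4 kg.
Tool frame: the origin (TCP) lies at the very end of the fingers, on their centre line; the grasp point (between the pads) lies 19 mm behind it; y points along the fingers, x is the direction in which the jaws open and shut, and the axes are right-handed (so a half turn about y gives the same grasp; the last joint's range is limited). The gripper opens to 85 mm and grips with 20 to 120 N. Pads are 22 mm wide; open, the fingers measure 114 mm over their backs; the gripper's body (76 mm by 85 mm) begins 54 mm behind the grasp point. The pads swing forward as they close: fully open they stand 13 mm farther back than shut.
Start: joints at [1.326, 0.353, 1.633, -0, 1.155, -0.002], TCP at [150.262, 606.671, 231.281] pointing down, gripper open.
Joint ranges: [-2.63, 2.63], [-0.92, 2.1], [0.06, 2.66], [-1.3, 4.44], [0, 2.69], [-3.02, 3.02]. Speed limits (rad/s): [2.22, 2.22, 2.79, 3.14, 3.14, 3.14].

INTERFACE

Orientations are given as [roll, pitch, yaw] about the fixed x, y, z axes, in that order (R = Rz(yaw) Ry(pitch) Rx(roll)).
In Python, from rig import r gives the robot as it stands.
- The arm moves only by the tool servo_tool, never from a script. Its argument "motion" is a list of rows, each a list of 7 numbers: the opening, from -1 (shut) to 1 (fully open), then the shift along the tool's x, y, z in m, then the turn, a rotation vector about the tool's x, y, z in units of 10 degrees (1.0 is 10 degrees). A call has 1 to 12 rows; each row is the pose to reach, as a shift and turn from the pose commanded when the call began, along the tool's axes at that moment; what a row does not reach only later rows make up. A row lasts 1/8 s, in which the tool goes at most 62.5 mm and 10.7 degrees, less where a joint would pass 70% of its speed; a pose out of reach is approached as far as the arm can. A call with a gripper value outside its range is refused whole. The fingers move at their own pace and stop on an object; "grip_force" is the grip in N (left out, the last holds). Time passes only in rows, so rows that repeat a pose let the fingers close. It gives the time, the measured TCP pose, the force and the opening at its end, in the units of the state.
- r.sense(): the state, without advancing time (a new reading comes with each control period).
- r.grab_frame(name): name is "scene" or "top" or "wrist"; returns the picture (384x512x3 uint8, red, green, blue); there is no depth.
- r.calibration(name): a dict with "fx", "fy", "cx", "cy" (pixels), "distortion" ([k1, k2, p1, p2, k3] as OpenCV has them; the pictures are not rectified), "R" (3x3) and "t" (3): a world point X has camera coordinates R X + t; the wrist camera has in their place "mount" (4x4, takes a point from camera to tool coordinates, whose origin is the TCP and whose axes are the tool frame's). Camera axes: x right, y down, z forward; pixel columns grow to the right and rows downward; lengths in mm; the calibration is good to about 2 mm. A picture is of the moment at which its call begins: read the wrist's pose just before it. calibration takes no time and is no camera call.
- r.sign_off(): hands the job in, once; it reports no verdict.
The state is a dict: "clock": time; "qpos": joint angles; "qvel": joint speeds; "joint_efforts": joint torques, N m; "eef_pos": TCP position; "tcp_rot": TCP orientation; "contact_force": force on the tool from outside, world axes, zero at the start; "wrist_torque": the same for the moment, N m; "opening": opening from 0.0 (shut) to 1.0 (fully open).
Only numpy, scipy, OpenCV 4.12 (cv2) and the standard library are available. Lean on these libraries where they do the work, as an engineer would, in place of code of your own. Each camera call takes 0.05 s, during which the arm holds its last target. There are 200 camera calls.

## Working session

There is one attempt and no reset: what is moved stays moved. The work goes in short steps, Python scripts to look and compute and a tool call to move; the robot and the scene stay as the last step left them, time stands still between calls to the robot, and variables do not carry over. Pictures are saved under pics/ and viewed, on a budget of 10 in all, crops included, one or two more only if the job needs it, and the job is handed in when it is done.

Besides the shell and the picture viewer there is one more tool, called after "Request:" by a JSON object that holds its "fn" and its "kwargs". servo_tool: Moves the arm, as the interface text tells. Its arguments: {"type":"object","properties":{"motion":{"type":"array","items":{"type":"array","items":{"type":"number"}}},"grip_force":{"type":"number"}},"required":["motion"]}

```bash
mkdir -p pics; python3 - <<'E'
from rig import r
import cv2,json
s=r.sense();print({k:s[k] for k in('clock','eef_pos','tcp_rot','opening')})
for n in('scene','top'):
    cv2.imwrite(f'pics/{n}0.png',r.grab_frame(n)[:,:,::-1]);c=r.calibration(n);print(n,c)
print(r.calibration('wrist'))
E
```

```text
{'clock': 0.0, 'eef_pos': array([150.14252996, 606.19339175, 230.54083498]), 'tcp_rot': array([-1.57074555e+00,  1.44686273e-03,  1.32795301e+00]), 'opening': 1.0002187039324038}
scene {'fx': 425.88215553034286, 'fy': 425.88215553034286, 'cx': 250.5337256104753, 'cy': 189.62592546709982, 'distortion': array([-0.12051737,  0.        ,  0.        ,  0.        ,  0.        ]), 'R': array([[-0.87045609, -0.49204351, -0.01412016],
       [-0.2267    ,  0.42617869, -0.87577328],
       [ 0.43693627, -0.75912114, -0.4825161 ]]), 't': array([328.75499102, 326.59042746, 456.72880845])}
top {'fx': 465.79401169307573, 'fy': 465.79401169307573, 'cx': 258.0233898391576, 'cy': 191.51104901014102, 'distortion': array([-0.01307561,  0.        ,  0.        ,  0.        ,  0.        ]), 'R': array([[ 0.02043065, -0.99978858, -0.00232223],
       [-0.99773277, -0.02023956, -0.0641847 ],
       [ 0.06412413,  0.0036283 , -0.99793533]]), 't': array([-278.80539486,  520.10797334, 1122.28175265])}
{'fx': 281.5507251455399, 'fy': 281.5507251455399, 'cx': 254.696204669921, 'cy': 192.98371981958465, 'distortion': array([-0.05488408,  0.        ,  0.        ,  0.        ,  0.        ]), 'mount': array([[ 9.99999979e-01, -5.02978551e-05,  2.01080422e-04,
         1.90231111e-01],
       [-2.06648249e-04, -3.17352635e-01,  9.48307578e-01,
        -1.41990166e+02],
       [ 1.61155644e-05, -9.48307599e-01, -3.17352638e-01,
         8.03470438e+01],
       [ 0.00000000e+00,  0.00000000e+00,  0.00000000e+00,
         1.00000000e+00]])}
```

View pics/scene0.png

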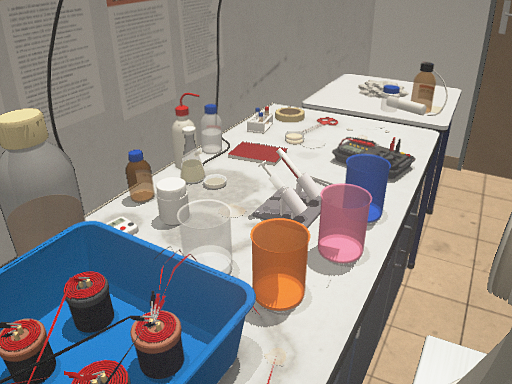

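View pics/top0.png

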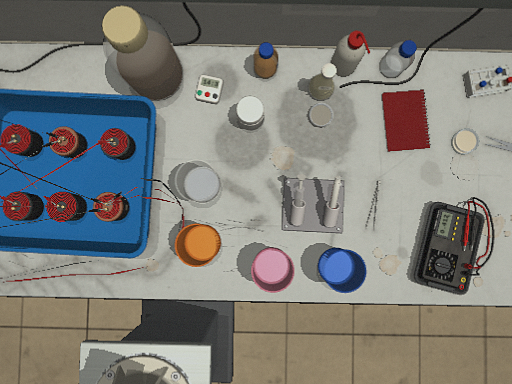

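The scene view shows the clear glass beaker at about (205,238), the orange, pink and blue look-alike cups at (280,262), (345,222) and (366,187), the jar at (172,200), and the stand at (295,190). In the top view the beaker is at (200,184), the stand at (313,205) and the jar at (250,112). The candidates for the syringe are the sticks at (297,200) and (333,200) in the top view. I'll check them in a crop.

```bash
python3 - <<'E'
import cv2,numpy as np
a=cv2.imread('pics/top0.png')[165:245,265:365];b=cv2.imread('pics/scene0.png')[140:230,245:345]
a=cv2.resize(a,(400,320),interpolation=cv2.INTER_CUBIC);b=cv2.resize(b,(400,360),interpolation=cv2.INTER_CUBIC)
c=cv2.imread('pics/top0.png')[90:220,170:280];c=cv2.resize(c,(330,390),interpolation=cv2.INTER_CUBIC)[:240]
o=np.zeros((600,800,3),np.uint8);o[:320,:400]=a;o[:360,400:]=b;o[360:600,:330]=cv2.resize(cv2.imread('pics/top0.png')[150:230,160:270],(330,240));o[360:600,400:730]=cv2.resize(cv2.imread('pics/scene0.png')[190:270,160:270],(330,240))
cv2.imwrite('pics/crop1.png',o)
E
```

```text
(no output)
```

View pics/crop1.png

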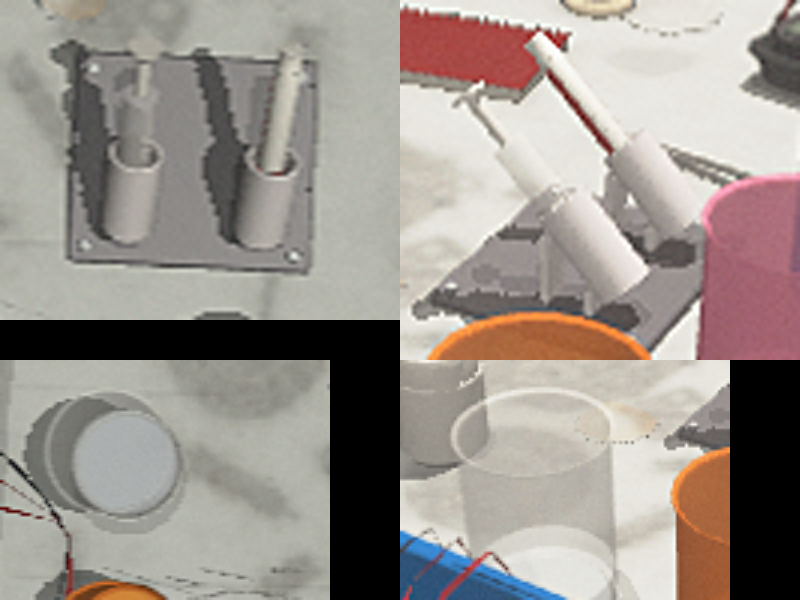

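The crop shows the syringe with its thumb plate at the crop position (145,50) in the left sleeve (y = +40). The pen, a plain stick with a red part, is in the right sleeve. The clear beaker is at bottom left and bottom right, with its rim centre near scene pixel (203.7,213.7).

```bash
cat > h.py <<'E'
import numpy as np,cv2
from scipy.spatial.transform import Rotation as Ro
from rig import r
def cam(n,s=None):
    c=r.calibration(n);K=np.array([[c['fx'],0,c['cx']],[0,c['fy'],c['cy']],[0,0,1.]])
    if n=='wrist':
        M=c['mount'];Rt=Ro.from_euler('xyz',s['tcp_rot']).as_matrix()
        R=(Rt@M[:3,:3]).T;t=-R@(s['eef_pos']+Rt@M[:3,3])
    else: R,t=c['R'],c['t']
    return K,c['distortion'],R,t
def ray(C,p):
    K,d,R,t=C;q=cv2.undistortPoints(np.array([[p]],float),K,d)[0,0]
    return -R.T@t,R.T@np.array([q[0],q[1],1])
def onz(C,p,z):
    o,d=ray(C,p);return o+d*(z-o[2])/d[2]
def proj(C,X):
    K,d,R,t=C;return cv2.projectPoints(np.array(X,float).reshape(-1,3),cv2.Rodrigues(R)[0],t,K,d)[0][:,0]
def tri(*cp):
    A=0;b=0
    for C,p in cp:
        o,d=ray(C,p);d=d/np.linalg.norm(d);P=np.eye(3)-np.outer(d,d);A=A+P;b=b+P@o
    return np.linalg.solve(A,b)
E
python3 - <<'E'
from h import *
np.set_printoptions(precision=1,suppress=True)
T,S=cam('top'),cam('scene')
print('camT',-T[2].T@T[3])
P=[onz(T,p,8)for p in[(284.5,177.5),(344.25,180),(342.5,233),(282,230.5)]]
print(np.array(P));m=np.mean(P,0);print('stand',m)
v=(P[0]+P[1]-P[2]-P[3]);y=np.degrees(np.arctan2(v[1],v[0]));w=P[0]+P[3]-P[1]-P[2];print('yaw',y,np.degrees(np.arctan2(-w[0],w[1])))
print('rim scene',onz(S,(203.7,213.7),125))
# thumb plate, top crop (145,50), scene crop (480,95)
t=tri((T,(265+145/4,165+48/4)),(S,(245+73/4,140+97/4)));print('plate',t)
print('flange',tri((T,(265+140/4,165+90/4)),(S,(245+107/4,140+158/4))))
yaw=np.radians(y);
for ly in(40,-40):
  c=lambda x,z:np.array([m[0]+x*np.cos(yaw)-ly*np.sin(yaw),m[1]+x*np.sin(yaw)+ly*np.cos(yaw),z])
  print('mouth',c(1,67),proj(T,c(1,67)),proj(S,c(1,67)))
  u=c(1,67)
  for s in (20,20+74-0): print(c(1+s*.707,67+s*.707),proj(T,c(1+s*.707,67+s*.707)),proj(S,c(1+s*.707,67+s*.707)))
# rim check in top
b=onz(S,(203.7,213.7),125)
print('rimtop',proj(T,[b,b+[47.5,0,0],b-[47.5,0,0],b+[0,47.5,0],b-[0,47.5,0]]))
print('jar',onz(T,(250,110),85))
E
```

```text
camT [ 452.7 -272.3 1152.7]
[[ 562.2 -332.7    8. ]
 [ 559.  -480.2    8. ]
 [ 428.6 -477.     8. ]
 [ 431.7 -328.8    8. ]]
stand [ 495.4 -404.7    8. ]
yaw -1.555455645523698 -1.2212703785495695
rim scene [ 539.  -126.1  125. ]
plate [ 552.4 -365.2  114.9]
flange [ 531.4 -365.4   82.7]
mouth [ 497.5 -364.7   67. ] [[299.1 203. ]] [[284.9 189.5]]
[ 511.6 -365.1   81.1] [[299.9 196.7]] [[279.2 182.2]]
[ 563.9 -366.5  133.5] [[303.  171.7]] [[258.1 155.1]]
mouth [ 495.3 -444.7   67. ] [[333.4 204.7]] [[300.7 174.9]]
[ 509.4 -445.1   81.1] [[334.6 198.3]] [[295.4 168. ]]
[ 561.7 -446.5  133.5] [[339.3 173.4]] [[275.6 142.7]]
rimtop [[193.9 181.1]
 [194.5 159.8]
 [193.3 202.5]
 [172.5 180.6]
 [215.3 181.5]]
jar [ 710.7 -245.9   85. ]
```

```bash
cat >> h.py <<'E'
def Rt(tilt,az):
    "tool y tilted `tilt` deg from down toward azimuth az (deg), jaws horizontal, tool z forward"
    a=np.radians(az);t=np.radians(tilt);f=np.array([np.cos(a),np.sin(a),0])
    y=np.sin(t)*f-np.array([0,0,np.cos(t)]);x=np.array([np.sin(a),-np.cos(a),0]);return np.c_[x,y,np.cross(x,y)]
def rel(p,R):
    s=r.sense();R0=Ro.from_euler('xyz',s['tcp_rot']).as_matrix()
    print('t',s['clock'],'sh',np.round(R0.T@(np.array(p)-s['eef_pos'])/1000,4),'rot',np.round(np.degrees(Ro.from_matrix(R0.T@R).as_rotvec())/10,3))
E
python3 - <<'E'
from h import *
rel((480,-365,310),Rt(10,-1.5))
E
```

```text
t 0.1 sh [-0.8636 -0.0783 -0.5537] rot [ 0.17  16.7   -1.462]
```

Request:
{"fn": "servo_tool", "kwargs": {"motion": [[1,0,-0.06,0,0,0,0],[1,-0.1,-0.08,-0.06,0,1,0],[1,-0.864,-0.078,-0.554,0.17,16.7,-1.46],[1,-0.864,-0.078,-0.554,0.17,16.7,-1.46],[1,-0.864,-0.078,-0.554,0.17,16.7,-1.46],[1,-0.864,-0.078,-0.554,0.17,16.7,-1.46],[1,-0.864,-0.078,-0.554,0.17,16.7,-1.46],[1,-0.864,-0.078,-0.554,0.17,16.7,-1.46],[1,-0.864,-0.078,-0.554,0.17,16.7,-1.46],[1,-0.864,-0.078,-0.554,0.17,16.7,-1.46],[1,-0.864,-0.078,-0.554,0.17,16.7,-1.46],[1,-0.864,-0.078,-0.554,0.17,16.7,-1.46]]}}

```text
clock: 1.6
eef_pos: [369.9, -43.5, 306.9]
tcp_rot: [-1.44, -0.061, -0.721]
contact_force: [1.3, 0.8, -0.1]
opening: 1.001
```

```bash
python3 - <<'E'
from h import *
s=r.sense();print(s['qpos'],s['eef_pos'],s['tcp_rot'])
rel((480,-365,310),Rt(10,-1.5))
E
```

```text
[-0.19751282 -0.21970547  2.09140112  0.09095615  1.1531993   0.48757875] [369.88567239 -43.47555679 306.93950847] [-1.43974147 -0.06084677 -0.72113702]
t 1.6 sh [ 0.2946 -0.0073 -0.1693] rot [ 0.08   5.008 -0.441]
```

Request:
{"fn": "servo_tool", "kwargs": {"motion": [[1,0.2946,-0.0073,-0.1693,0.08,5.01,-0.44],[1,0.2946,-0.0073,-0.1693,0.08,5.01,-0.44],[1,0.2946,-0.0073,-0.1693,0.08,5.01,-0.44],[1,0.2946,-0.0073,-0.1693,0.08,5.01,-0.44],[1,0.2946,-0.0073,-0.1693,0.08,5.01,-0.44],[1,0.2946,-0.0073,-0.1693,0.08,5.01,-0.44],[1,0.2946,-0.0073,-0.1693,0.08,5.01,-0.44]]}}

```text
clock: 2.48
eef_pos: [482.0, -363.5, 308.7]
tcp_rot: [-1.399, 0.0, -1.592]
contact_force: [0.3, -0.3, -0.3]
opening: 1.001
```

```bash
python3 - <<'E'
from h import *
np.set_printoptions(precision=2,suppress=True)
s=r.sense();im=r.grab_frame('wrist');print(s['qpos'],s['eef_pos'],s['tcp_rot'])
im=im[:,:,::-1].copy();C=cam('wrist',s)
o=cv2.resize(im,(768,576),interpolation=cv2.INTER_CUBIC)
m=np.array([497.5,-364.7,67]);a=np.array([.707,-.018,.707])
print(proj(C,[m,m+44*a,m+78*a,m+30*a+[2,0,-2]])*1.5)
cv2.imwrite('pics/w1.png',o)
E
```

```text
[-0.71  0.18  1.7   0.12  1.13  0.84] [ 481.98 -363.51  308.68] [-1.4   0.   -1.59]
[[383.04 270.32]
 [383.26 237.99]
 [383.46 208.4 ]
 [383.13 246.55]]
```

View pics/w1.png

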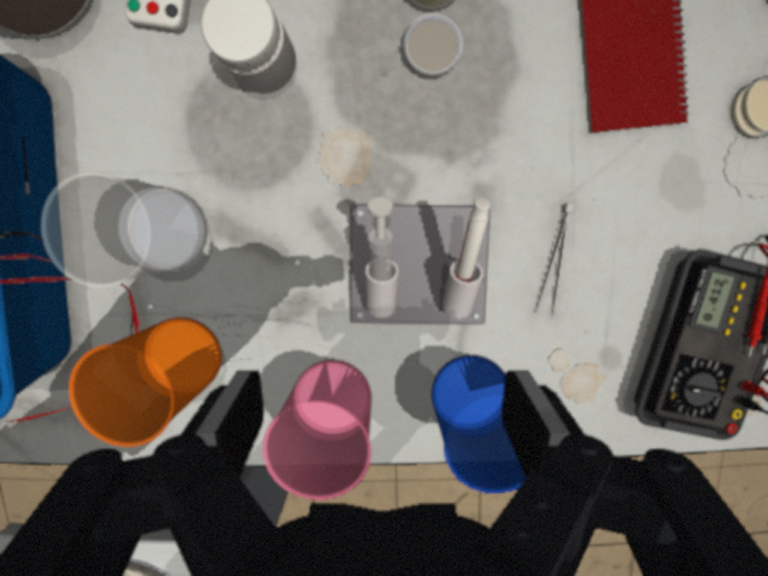

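The wrist view shows the syringe's thumb plate at (380,205), its sleeve mouth at (382,270), and the pen in the right sleeve at (480,208). The projected positions agree to within about 3 px. The glass beaker is on the left at (95,230).

```bash
python3 - <<'E'
from h import *
rel((524,-364.7,67.5),Rt(10,-1.5))
E
```

```text
t 2.525 sh [0.0019 0.245  0.0006] rot [ 0.017  0.03  -0.011]
```

Request:
{"fn": "servo_tool", "kwargs": {"motion": [[1,0.001,0.05,0,0,0.03,0],[1,0.002,0.1,0,0,0.03,0],[1,0.002,0.15,0,0,0.03,0],[1,0.002,0.185,0,0,0.03,0],[1,0.002,0.215,0.001,0,0.03,0],[1,0.002,0.235,0.001,0,0.03,0],[1,0.002,0.245,0.001,0,0.03,0],[1,0.002,0.245,0.001,0,0.03,0]]}}

```text
clock: 3.52
eef_pos: [525.1, -364.7, 68.6]
tcp_rot: [-1.398, 0.001, -1.596]
contact_force: [0.2, 1.2, 0.4]
opening: 1.0
```

```bash
python3 - <<'E'
from h import *
rel((524,-364.7,67.5),Rt(10,-1.5))
im=r.grab_frame('wrist')[:,:,::-1];im2=r.grab_frame('scene')[120:240,240:370,::-1]
o=np.zeros((360,800,3),np.uint8);o[:,:410]=cv2.resize(im[100:,:],(410,360));o[:,410:]=cv2.resize(im2,(390,360),interpolation=cv2.INTER_CUBIC)
cv2.imwrite('pics/w2.png',o)
E
```

```text
t 3.525 sh [ 0.      0.0009 -0.0013] rot [ 0.01   0.007 -0.006]
```

View pics/w2.png

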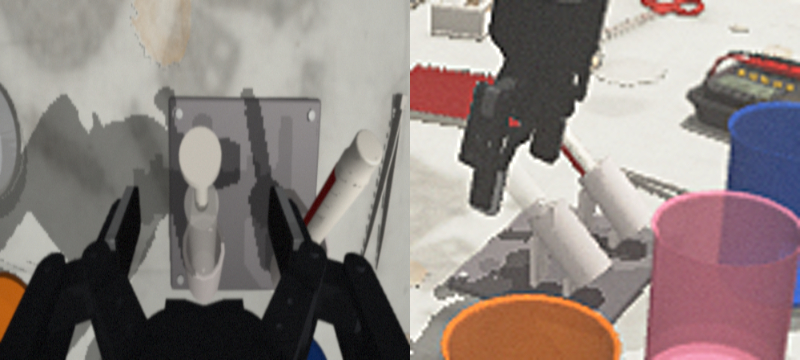

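The syringe is straddled, with the fingers at 125 and 285 and the barrel at 203 in the crop. I'll close the gripper.

Request:
{"fn": "servo_tool", "kwargs": {"motion": [[-1,0,0,0,0,0,0],[-1,0,0,0,0,0,0],[-1,0,0,0,0,0,0],[-1,0,0,0,0,0,0],[-1,0,0,0,0,0,0],[-1,0,0,0,0,0,0],[-1,0,0,0,0,0,0],[-1,0,0,0,0,0,0]], "grip_force": 40}}

```text
clock: 4.62
eef_pos: [525.1, -365.1, 68.6]
tcp_rot: [-1.398, 0.0, -1.596]
contact_force: [0.2, -0.7, 1.0]
opening: 0.227
```

Request:
{"fn": "servo_tool", "kwargs": {"motion": [[-1,0,-0.003,0.004,0,0,0],[-1,0,-0.009,0.012,0,0,0],[-1,0,-0.015,0.021,0,0,0],[-1,0,-0.021,0.03,0,0,0],[-1,0,-0.027,0.038,0,0,0],[-1,0,-0.033,0.047,0,0,0],[-1,0,-0.039,0.056,0,0,0],[-1,0,-0.045,0.064,0,0,0],[-1,0,-0.051,0.073,0,0,0],[-1,0,-0.057,0.082,0,0,0],[-1,0,-0.063,0.09,0,0,0],[-1,0,-0.063,0.09,0,0,0]]}}

```text
clock: 6.12
eef_pos: [603.8, -367.2, 146.9]
tcp_rot: [-1.397, -0.0, -1.596]
contact_force: [0.2, 0.1, -0.0]
opening: 0.229
```

```bash
python3 - <<'E'
from h import *
s=r.sense();print(s['qpos'],s['opening'],s['eef_pos'],s['contact_force'])
rel((600,-330,330),Rt(10,-1.5))
im=r.grab_frame('wrist')[:,:,::-1];im2=r.grab_frame('scene')[70:230,200:370,::-1]
o=np.zeros((360,800,3),np.uint8);o[:,:410]=cv2.resize(im[100:,:],(410,360));o[:,410:]=cv2.resize(im2,(390,360),interpolation=cv2.INTER_CUBIC)
cv2.imwrite('pics/w3.png',o)
E
```

```text
[-0.5938057   0.48965582  1.63808495  0.12233633  0.8702805   0.92949724] 0.22935206323127913 [ 603.81839905 -367.24150243  146.88981232] [ 0.15229303  0.07022727 -0.0429646 ]
t 6.125 sh [-0.0371 -0.1812  0.0271] rot [ 0.002  0.008 -0.001]
```

View pics/w3.png

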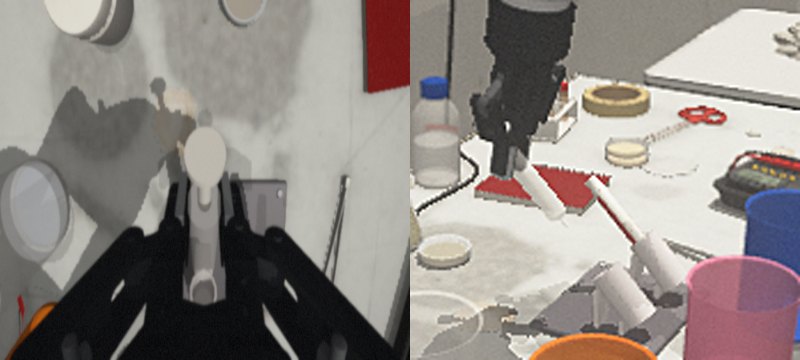

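```bash
python3 - <<'E'
from h import *
s0=dict(eef_pos=np.array([481.98,-363.51,308.68]),tcp_rot=np.array([-1.399,0,-1.592]))
print('rim wrist',onz(cam('wrist',s0),(95.5/1.5,229.5/1.5),125))
C=cam('top');print('rim top l',onz(C,(175,181.5),125)-[0,47.5,0], 't',onz(C,(196,160),125)-[47.5,0,0],'b',onz(C,(196,203.3),125)+[47.5,0,0])
b=np.array([538,-129,125.]);R=Rt(55,-13);tip=b+[0,0,50]
rel(tip+[0,0,86]+19*R[:,1],R);print(tip+[0,0,86]+19*R[:,1])
rel((600,-330,330),Rt(35,-8))
E
```

```text
rim wrist [ 542.28988195 -131.67401545  125.        ]
rim top l [ 537.18914783 -131.67329966  125.        ] t [ 538.54606673 -129.33933448  125.        ] b [ 537.3336249 -132.1357721  125.       ]
t 6.225 sh [-0.2332 -0.112  -0.0367] rot [ 4.496  1.    -0.641]
[ 553.16498738 -132.5011132   250.10204771]
t 6.225 sh [-0.037  -0.182   0.0281] rot [ 2.509  0.61  -0.257]
```

Request:
{"fn": "servo_tool", "kwargs": {"motion": [[-1,0,-0.04,0.005,0,0,0],[-1,-0.005,-0.08,0.012,0.6,0.15,-0.06],[-1,-0.015,-0.12,0.018,1.2,0.3,-0.12],[-1,-0.027,-0.155,0.024,1.8,0.45,-0.18],[-1,-0.037,-0.182,0.028,2.5,0.6,-0.25],[-1,-0.037,-0.182,0.028,2.5,0.6,-0.25],[-1,-0.037,-0.182,0.028,2.5,0.6,-0.25]]}}

```text
clock: 7.1
eef_pos: [599.8, -330.2, 329.3]
tcp_rot: [-0.964, 0.0, -1.708]
contact_force: [-0.2, -0.2, -0.3]
opening: 0.226
```

```bash
python3 - <<'E'
from h import *
s=r.sense();print(s['qpos'],s['opening'],s['eef_pos'],s['contact_force'])
b=np.array([539,-131,125.]);R=Rt(55,-13);tip=b+[0,0,60]
rel(tip+[0,0,86]+19*R[:,1],R)
E
```

```text
[-0.64480875  0.13159797  1.83920073  0.45836269  0.67790594  0.77552725] 0.22618828880750938 [ 599.80150245 -330.20692175  329.34094816] [-0.24436657 -0.19864266 -0.2779942 ]
t 7.1 sh [-0.1876  0.0159 -0.0987] rot [ 2.021  0.365 -0.366]
```

Request:
{"fn": "servo_tool", "kwargs": {"motion": [[-1,-0.04,0.003,-0.02,0.4,0.07,-0.07],[-1,-0.08,0.006,-0.04,0.8,0.14,-0.14],[-1,-0.12,0.01,-0.06,1.2,0.21,-0.21],[-1,-0.16,0.013,-0.08,1.6,0.3,-0.3],[-1,-0.188,0.016,-0.099,2.02,0.365,-0.366],[-1,-0.188,0.016,-0.099,2.02,0.365,-0.366],[-1,-0.188,0.016,-0.099,2.02,0.365,-0.366],[-1,-0.188,0.016,-0.099,2.02,0.365,-0.366]]}}

```text
clock: 8.1
eef_pos: [580.0, -133.8, 280.6]
tcp_rot: [-0.609, 0.042, -1.73]
contact_force: [1.2, 0.4, 0.6]
opening: 0.224
```

```bash
python3 - <<'E'
from h import *
s=r.sense();print(s['qpos'],s['opening'],s['eef_pos'],s['tcp_rot'],s['contact_force'])
im=r.grab_frame('top')[120:240,140:280,::-1];im2=r.grab_frame('scene')[110:280,130:280,::-1]
o=np.zeros((453,800,3),np.uint8);o[:342,:399]=cv2.resize(im,(399,342),interpolation=cv2.INTER_CUBIC);o[:,400:]=cv2.resize(im2,(400,453),interpolation=cv2.INTER_CUBIC)
cv2.imwrite('pics/w4.png',o)
S=cam('scene');print((proj(S,[[539,-131,185],[539,-131,285],[539,-131,125]])-[130,110])*2.667+[400,0])
E
```

```text
[-0.31777483  0.00329565  2.33637106  2.34452341  0.21655746 -0.84221554] 0.2241839702267401 [ 580.01938018 -133.75344449  280.61475327] [-0.60855895  0.04249294 -1.72980323] [1.16804006 0.44466445 0.57193563]
[[594.60210326 190.64975977]
 [583.23071144  37.77163993]
 [600.95607398 272.97878092]]
```

View pics/w4.png

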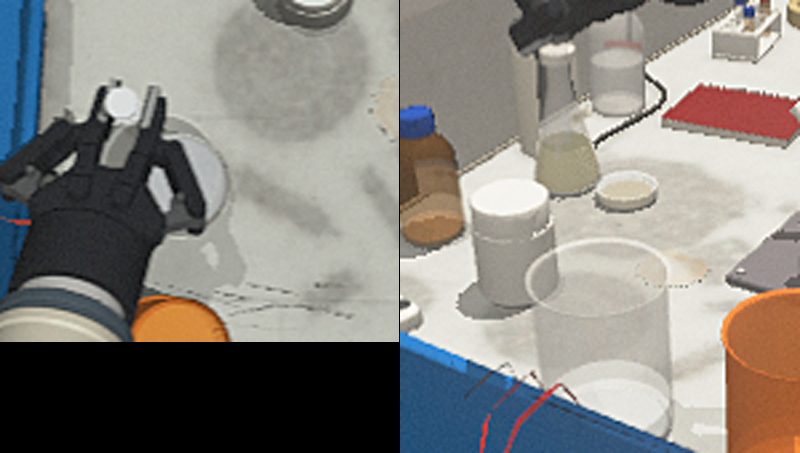

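```bash
python3 - <<'E'
from h import *
b=np.array([539,-131,125.]);R=Rt(55,-13);tip=b+[0,0,60]
rel(tip+[0,0,86]+19*R[:,1],R)
E
```

```text
t 8.2 sh [ 0.006  -0.0089 -0.0299] rot [ 0.007  0.013 -0.459]
```

Request:
{"fn": "servo_tool", "kwargs": {"motion": [[-1,0.003,-0.004,-0.015,0,0,-0.23],[-1,0.006,-0.009,-0.03,0,0,-0.46],[-1,0.006,-0.009,-0.03,0,0,-0.46],[-1,0.006,-0.009,-0.03,0,0,-0.46],[-1,0.006,-0.009,-0.03,0,0,-0.46],[-1,0.006,-0.009,-0.03,0,0,-0.46]]}}

```text
clock: 8.95
eef_pos: [554.6, -135.5, 262.2]
tcp_rot: [-0.609, -0.003, -1.796]
contact_force: [1.0, 0.1, 0.0]
opening: 0.226
```

```bash
python3 - <<'E'
from h import *
s=r.sense();print(s['qpos'],s['opening'],s['eef_pos'],s['tcp_rot'],s['contact_force'])
b=np.array([539,-131,125.]);R=Rt(55,-13);tip=b+[0,0,60]
rel(tip+[0,0,86]+19*R[:,1],R)
im=r.grab_frame('wrist')[:,:,::-1];im2=r.grab_frame('scene')[50:280,90:280,::-1]
o=np.zeros((460,800,3),np.uint8);o[:315,:420]=cv2.resize(im,(420,315));o[:,420:]=cv2.resize(im2,(380,460),interpolation=cv2.INTER_CUBIC)
cv2.imwrite('pics/w5.png',o)
S=cam('scene');print((proj(S,[[539,-131,185],[539,-131,285],[539,-131,125]])-[90,50])*2+[420,0])
E
```

```text
[-2.56296264e-01 -1.82697279e-03  2.40162127e+00  3.03494264e+00
  2.21447686e-01 -1.48705478e+00] 0.22616798533945226 [ 554.61225116 -135.50776084  262.22863681] [-0.60858135 -0.00330346 -1.79629016] [0.97481175 0.09551068 0.03698914]
t 8.95 sh [-0.0009  0.0007 -0.0021] rot [-0.013  0.02   0.004]
[[645.93333578 262.96944865]
 [637.40585785 148.3251893 ]
 [650.69821821 324.70849713]]
```

View pics/w5.png

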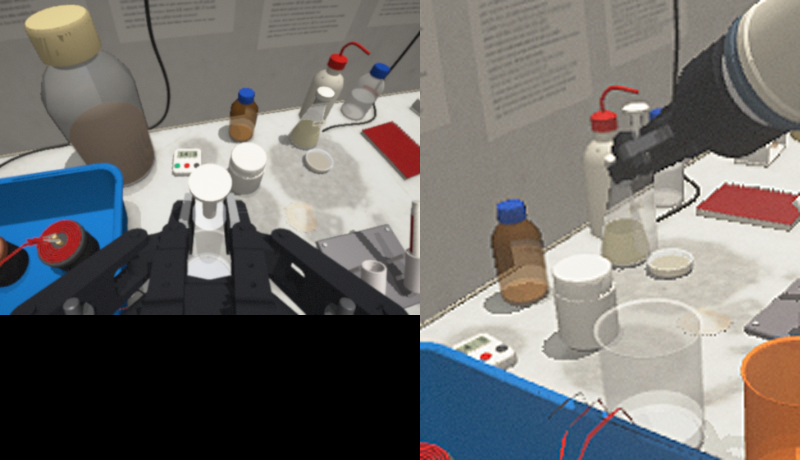

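```bash
python3 - <<'E'
from h import *
a=r.grab_frame('scene')[:,:,::-1];b=cv2.imread('pics/scene0.png')
d=np.clip(cv2.absdiff(a,b).astype(int)*3,0,255).astype(np.uint8)
f=lambda i:cv2.resize(i[90:210,160:240],(400,600),interpolation=cv2.INTER_CUBIC)
cv2.imwrite('pics/w6.png',np.hstack([f(a),f(d)]))
S=cam('scene');print((proj(S,[[539,-131,185],[539,-131,318],[539,-131,271]])-[160,90])*5)
E
```

```text
[[214.83333945 457.42362162]
 [186.10124853  67.64312111]
 [196.60563891 213.26342221]]
```

View pics/w6.png

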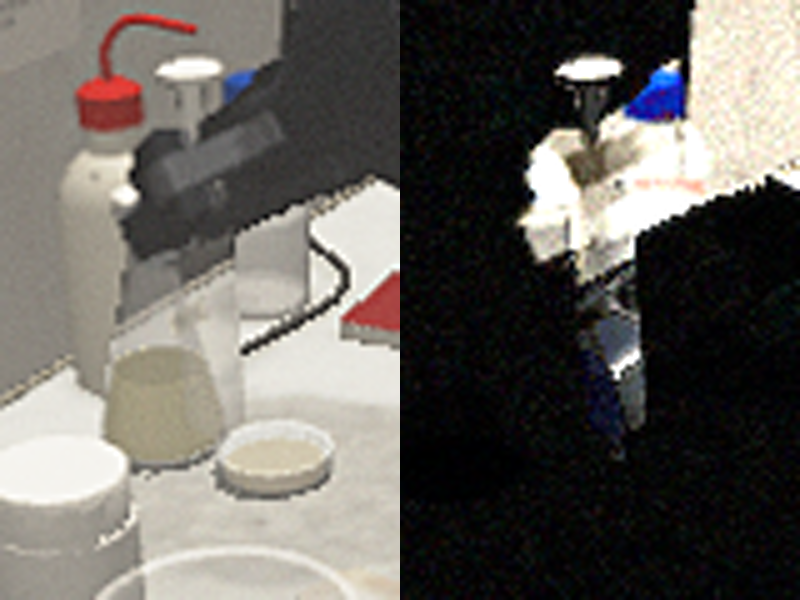

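The difference crop shows the thumb plate at (188,68) and the nozzle tip at (218,458). I predicted (186,68) and (215,457), so the syringe is upright over the beaker. Next I lower it 80 mm.

```bash
python3 - <<'E'
from h import *
b=np.array([539,-131,125.]);R=Rt(55,-13);tip=b+[0,0,-20]
rel(tip+[0,0,86]+19*R[:,1],R)
E
```

```text
t 9.1 sh [-0.0012  0.0467 -0.0673] rot [-0.011  0.019  0.006]
```

Request:
{"fn": "servo_tool", "kwargs": {"motion": [[-1,0,0.006,-0.008,0,0,0],[-1,0,0.012,-0.017,0,0,0],[-1,0,0.018,-0.026,0,0,0],[-1,-0.001,0.024,-0.035,0,0,0],[-1,-0.001,0.03,-0.044,0,0,0],[-1,-0.001,0.036,-0.052,0,0,0],[-1,-0.001,0.042,-0.06,0,0,0],[-1,-0.001,0.047,-0.067,0,0,0],[-1,-0.001,0.047,-0.067,0,0,0],[-1,-0.001,0.047,-0.067,0,0,0],[-1,-0.001,0.047,-0.067,0,0,0]]}}

```text
clock: 10.48
eef_pos: [554.5, -134.7, 180.5]
tcp_rot: [-0.608, -0.003, -1.797]
contact_force: [0.9, -1.2, -0.0]
opening: 0.227
```

```bash
python3 - <<'E'
from h import *
s=r.sense();print(s['qpos'],s['opening'],s['eef_pos'],s['contact_force'],np.abs(s['qvel']).max())
b=np.array([539,-131,125.]);R=Rt(55,-13);tip=b+[0,0,-20]
rel(tip+[0,0,86]+19*R[:,1],R)
im=r.grab_frame('top')[120:240,140:280,::-1];im2=r.grab_frame('scene')[100:260,140:280,::-1]
o=np.zeros((457,800,3),np.uint8);o[:342,:399]=cv2.resize(im,(399,342),interpolation=cv2.INTER_CUBIC);o[:,400:]=cv2.resize(im2,(400,457),interpolation=cv2.INTER_CUBIC)
cv2.imwrite('pics/w7.png',o)
S=cam('scene');print((proj(S,[[539,-131,105],[539,-131,125]])-[140,100])*2.857+[400,0])
T=cam('top');print((proj(T,[[539,-131,238],[539,-131,125]])-[140,120])*2.85)
E
```

```text
[-0.25320142  0.22817886  2.46631003  3.10023234  0.51547255 -1.5530698 ] 0.22676712407156657 [ 554.51519739 -134.71894271  180.48632834] [ 0.93795838 -1.24339218 -0.04281393] 0.002221612052665667
t 10.475 sh [-0.0001 -0.0001 -0.0005] rot [-0.014  0.018  0.007]
[[588.88644946 348.83241828]
 [586.70240471 320.99608815]]
[[137.95855504 160.05219324]
 [159.9718501  174.16314729]]
```

View pics/w7.png

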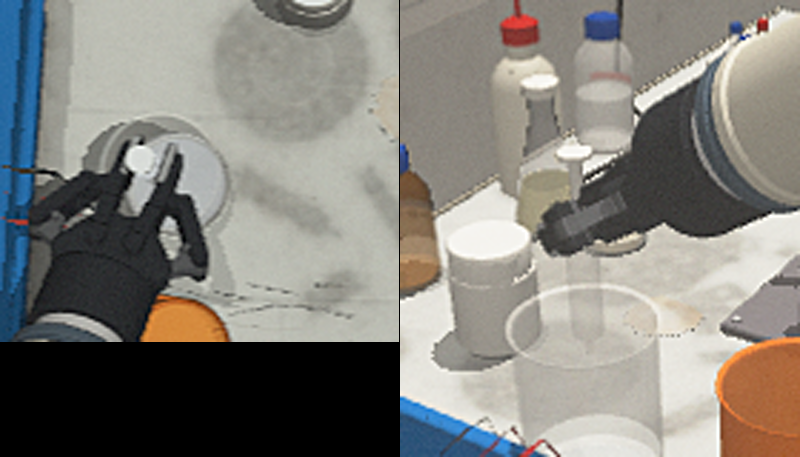

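The tip is at crop (590,352), inside the rim ellipse (507–662, 285–367), and close to the predicted point (589,349). In the top view the plate is near (143,156), where I predicted (138,160). The beaker and jar show no sign of having moved, and the arm is still.

```bash
python3 -c "
from rig import r
print(r.sign_off())"
```

```text
the job is handed in; nothing more can be done
None
```

I drew the syringe out of its sleeve with a 40 N grip, turned it upright and lowered the nozzle into the clear glass beaker. I handed the job in at about 10.6 s, with no verdict reported back.

**Last checks:**
- **Nozzle position:** the tip was about 20 mm below the rim and within a few mm of the middle, which is the limit of my measurements. In the scene view it was about 3 px of the enlarged crop from the predicted point.
- **Upright:** the thumb plate in the top view was about 6 px (in the enlarged crop) from where it should be, a small lean or error that I did not correct.
- **Grip and stillness:** the gripper stayed at opening 0.227, which matches the 20 mm barrel. The arm was still, and the outside force was about 1.5 N, in line with readings in free air.
- **Bystanders:** the beaker and jar looked unmoved in the last pictures. I last saw the pen in its sleeve just after drawing the syringe. I judged all three by eye and did not measure their final positions.

Near the beaker the wrist turned over (joint 4 went to about 3.1 rad), so the first move there fell short by about 30 mm. The next move corrected it.

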